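# Dial eight price labels on the shop's label printer and start it

### The job

On the label printer, click the black copies dial round clockwise to mark 8, pinching it lightly and without pushing it in as you turn, and let go so that it rests in that click. Then press the dial straight in with closed fingertips, gently, no harder than its spring needs, keep it in for a good second to start the batch, and let it spring back out, still at 8. Leave the other things on the counter where they are.

Things in the scene. Friction and masses are not known exactly. Their poses are not given: they have to be found in the camera images.
- printer: Label printer, beige, 260 mm deep (x) by 200 wide (y), fixed. Origin: centre of its underside; x to its rear, y to its left, z up. Front half: level dark panel 115 mm above the counter, screen left, copies dial right. Rear half: roll housing 148 mm high (its window bulges to 155), starting 71 mm behind the dial's axis.
- dial_axis (a point): Centre of the upright dial at panel height. Black cap, grip 38 mm across, 20 tall, over a skirt 46 across. A push fit, it sits higher or lower on its shaft each time, which is not reported, so feel for it: unpressed, the skirt's upper face is 8 to 13 mm and the cap's top 28 to 33 mm above here. Held centrally, 12 to 15 N of grip turns it; over 50 N (both fingers and side load) breaks it.
- dial_turn (a joint): Turn of the dial, rad, growing clockwise from above. Click stops every 0.349 (20 degrees); it takes up to about 0.15 N m to leave one, then it is drawn into the next, to rest within 3 degrees of its mark. Mark 1 is at 0, mark 8 at 2.443. A white line on the cap points at the present mark, at the start one of 1 to 5. End stops lie just beyond marks 1 and 12.
- mark_1 (a point): First of twelve white marks on the panel in an arc round the dial, 33 mm from its axis, 20 degrees apart; the count goes clockwise from above. Marks 5 and 10 are longer. Mark 1 lies 110 degrees to the left of the printer's rear (x) direction.
- mark_8 (a point): The eighth mark, clockwise from mark 1, 30 degrees to the right of the printer's rear direction as seen from the dial.
- dial_push (a joint): How far the dial is pressed in, m: 0 out, 0.003 at its hard stop. A spring resists: 3 N to begin, 5.4 N at 0.0024, where the switch makes and starts the printer, 6 N at the stop, so 7 to 9 N holds it fully in. It springs back when let go. Leaning on the pressed-in dial with over 16 N damages it.
- label_roll: Loose spare roll of white labels standing on end, 88 mm across, 58 mm high, to the right of the printer. Origin: centre of its underside.
- card_box: Loose flat cardboard box of greeting cards, 175 x 125 mm, 41 mm high, to the left of the printer. Origin: centre of its underside.
- pen_pot: Loose blue pot with three pens, 76 mm across, 125 mm high to the pen tops, right of the printer's rear half. Origin: centre of its underside.

How it is judged:
By the outcome, as a careful person would: the job done as asked, in the order asked, and still so for the second after the job is handed in, with the robot touching nothing.
It also fails if it takes over 64 s, if anything falls off the work surface, if the arm or the gripper's body presses on something with over 40 N, if the wrist force passes 120 N, or if a joint passes its speed limit or range.

### The arm

A 6-joint arm with a two-finger parallel gripper is mounted at the origin on the work surface. World frame = base frame: x ahead of the robot, y to its left, z up, the work surface at z = 0. Lengths are in m, angles in rad, forces in N, time in s.
With the tool pointing down it reaches from about 0.375 to 0.9 m from the base axis. Payload 3.1 kg.
Tool frame: the origin (TCP) lies midway between the tips of the shut fingers; the grasp point (between the pads) lies 19 mm behind it; x points along the fingers, z is the direction in which the jaws open and shut, and the axes are right-handed (so a half turn about x gives the same grasp; the last joint's range is limited). The gripper opens to 85 mm and grips with 20 to 120 N. Pads are 22 mm wide; open, the fingers measure 114 mm over their backs; the gripper's body (76 mm by 85 mm) begins 54 mm behind the grasp point. The pads swing forward as they close: fully open they stand 13 mm farther back than shut.
Start: joints at [0.939, 0.527, 1.433, -0, 1.181, -0.178], TCP at [0.274, 0.562, 0.231] pointing down, gripper open.
Joint ranges: [-3.08, 3.08], [-0.75, 2.2], [0.22, 2.44], [-1.43, 4.57], [0, 2.65], [-2.85, 2.85]. Speed limits (rad/s): [2.79, 2.79, 3.14, 3.14, 3.14, 3.14].

### API

Orientations are given as a unit quaternion [x, y, z, w].
In Python, from station import status, snapshot, camera_params, ticket gives the robot as it stands.
- The arm moves only by the tool arm_command, never from a script. Its argument "series" is a list that holds one entry, the list of rows, each a list of 4 numbers: the shift along the tool's x, y, z in mm, then the turn about the tool's x in rad. A call has 1 to 10 rows; each row shifts and turns the commanded pose from where the row before left it, along the tool's axes as they then stand; what a row does not reach is not made up. A row lasts 1/10 s, in which the tool goes at most 50 mm and 8.59 degrees, less where a joint would pass 70% of its speed; a pose out of reach is approached as far as the arm can. A call is refused whole if a number of a shift passes 50 or a number of a turn 0.15, either way. A call with a gripper value outside its range is refused whole. "jaw" is the opening in per cent of the stroke, from 0 (shut) to 100 (fully open), set as the call begins (left out, the last holds). The fingers move at their own pace and stop on an object; "force" is the grip in N (left out, the last holds). Time passes only in rows, so rows that do not move let the fingers close. It gives the time, the measured TCP pose, the force and the opening at its end, in the units of the state.
- status.sense(): the state, without advancing time (a new reading comes with each control period).
- snapshot(name): name is "scene" or "top" or "wrist"; returns the picture (420x560x3 uint8, red, green, blue); there is no depth.
- camera_params(name): a dict with "fovy" (degrees; the focal length in pixels is half the picture's height over the tangent of half this angle, whatever the lens; pixels are square), "cx", "cy" (the principal point, pixels), "k1" (the pictures are not rectified: a ray, as slopes to the right and down, at radius r is drawn at 1 + k1 r^2 times it, then the intrinsics apply), "extrinsics" (4x4, takes a point from camera to world coordinates); the wrist camera has in their place "mount" (4x4, takes a point from camera to tool coordinates, whose origin is the TCP and whose axes are the tool frame's). Camera axes: x right, y down, z forward; pixel columns grow to the right and rows downward; lengths in m; the calibration is good to about 2 mm. A picture is of the moment at which its call begins: read the wrist's pose just before it. camera_params takes no time and is no camera call.
- ticket.sign_off(): hands the job in, once; it reports no verdict.
The state is a dict: "t": time; "q": joint angles; "qd": joint speeds; "tau": joint torques, N m; "tcp_pos": TCP position; "tool_rot": TCP orientation; "force": force on the tool from outside, world axes, zero at the start; "ft_torque": the same for the moment, N m; "finger_gap": opening from 0.0 (shut) to 1.0 (fully open).
Only numpy, scipy, OpenCV 4.12 (cv2) and the standard library are available. Lean on these libraries where they do the work, as an engineer would, in place of code of your own. Each camera call takes 0.05 s, during which the arm holds its last target. There are 200 camera calls.

## Working session

There is one attempt and no reset: what is moved stays moved. The work goes in short steps, Python scripts to look and compute and a tool call to move; the robot and the scene stay as the last step left them, time stands still between calls to the robot, and variables do not carry over. Pictures are saved under pics/ and viewed, about 8 in all and at most 12, crops included, and the job is handed in when it is done.

Besides the shell and the picture viewer there is one more tool, called after "Call:" as name(argument=value, ...), one argument or row to a line, values as JSON. arm_command: Moves the arm, as the interface text tells. Its arguments: {"type":"object","properties":{"series":{"type":"array"},"jaw":{"type":"number"},"force":{"type":"number"}},"required":["series"]}

```bash
mkdir -p pics; ls; cat > h.py <<'E'
import numpy as np, cv2
from station import status, snapshot, camera_params, ticket
from scipy.spatial.transform import Rotation as R
def T(name,s=None):
    p=camera_params(name)
    if name!='wrist': return p,np.array(p['extrinsics'])
    M=np.eye(4);M[:3,:3]=R.from_quat(s['tool_rot']).as_matrix();M[:3,3]=s['tcp_pos']
    return p,M@np.array(p['mount'])
def K(p):
    f=210/np.tan(np.radians(p['fovy'])/2); return f
def ray(px,p,E):
    f=K(p); d=np.array([(px[0]-p['cx'])/f,(px[1]-p['cy'])/f]); u=d.copy()
    for _ in range(30): u=d/(1+p['k1']*(u@u))
    return E[:3,3],E[:3,:3]@np.array([u[0],u[1],1])
def onz(px,z,p,E):
    o,d=ray(px,p,E); return o+d*(z-o[2])/d[2]
def proj(P,p,E):
    c=E[:3,:3].T@(np.array(P)-E[:3,3]); u=c[:2]/c[2]; u=u*(1+p['k1']*(u@u)); return u*K(p)+[p['cx'],p['cy']]
def save(n,im): cv2.imwrite('pics/'+n,im[:,:,::-1])
E
python3 - <<'E'
from h import *
s=status.sense();print(s)
a=snapshot('scene');b=snapshot('top');save('scene.png',a);save('top.png',b)
for n in('scene','top','wrist'):print(camera_params(n))
E
```

```text
pics
{'t': 0.0, 'q': array([ 9.38527052e-01,  5.28463963e-01,  1.43388686e+00,  9.41307113e-06,
        1.18137731e+00, -1.78474940e-01]), 'qd': array([-0.0015538 ,  0.00045553,  0.00070735, -0.00023836,  0.00146772,
       -0.00115086]), 'tau': array([-6.56190264e-05, -4.42353594e+01, -1.78026545e+01, -2.10003755e-04,
        8.42353329e-03,  4.56941919e-06]), 'tcp_pos': array([0.27352322, 0.56119051, 0.23033987]), 'tool_rot': array([-0.37498281,  0.60036481,  0.37442839,  0.59896024]), 'force': array([-0.10187756,  0.1676912 , -0.35786924]), 'ft_torque': array([ 0.05931897, -0.02378673, -0.01049958]), 'finger_gap': 1.000317310257236}
{'fovy': 57.1097284827446, 'cx': 278.4286558962419, 'cy': 214.36980647639942, 'k1': -0.08347919459803657, 'extrinsics': array([[-0.60391047,  0.6278685 , -0.49099214,  0.98767675],
       [ 0.79705129,  0.47663353, -0.37085   ,  0.36114866],
       [ 0.00117828, -0.61530612, -0.78828738,  0.68961033],
       [ 0.        ,  0.        ,  0.        ,  1.        ]])}
{'fovy': 47.78134429765592, 'cx': 278.79087172748575, 'cy': 214.07432059273432, 'k1': -0.027651303849326198, 'extrinsics': array([[ 0.01945567, -0.98061861,  0.19495798,  0.4503105 ],
       [-0.99980804, -0.01863065,  0.00606475,  0.08190091],
       [-0.00231501, -0.19503855, -0.98079285,  1.01391917],
       [ 0.        ,  0.        ,  0.        ,  1.        ]])}
{'fovy': 62.96564620120446, 'cx': 277.73457147084815, 'cy': 206.31496561744578, 'k1': -0.04119930883082725, 'mount': array([[-4.13967939e-04, -2.58169668e-01,  9.66099504e-01,
        -1.43458718e-01],
       [ 5.57327971e-04, -9.66099496e-01, -2.58169428e-01,
         6.57442676e-02],
       [ 9.99999759e-01,  4.31560410e-04,  5.43819395e-04,
         7.31713370e-04],
       [ 0.00000000e+00,  0.00000000e+00,  0.00000000e+00,
         1.00000000e+00]])}
```

View pics/top.png

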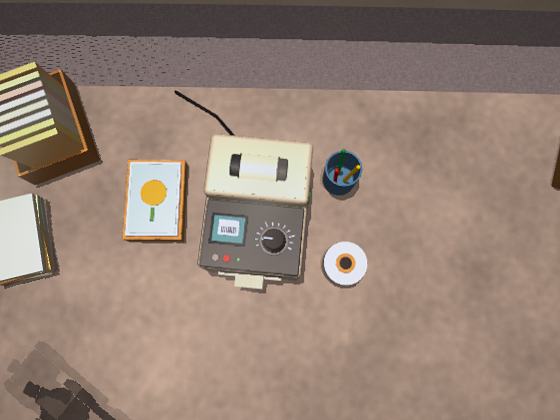

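View pics/scene.png

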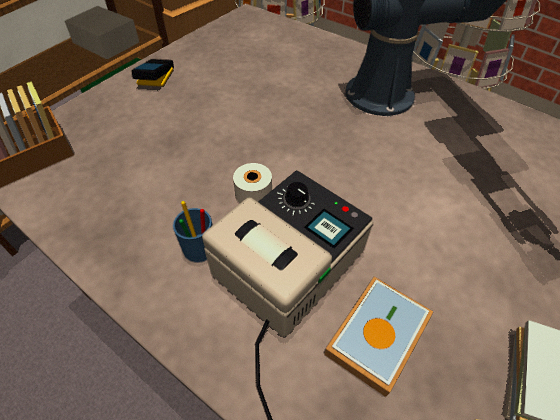

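The top view shows the printer with its dial near (274,239), the white line pointing left (about mark 2 or 3), the roll at (346,264), the pot at (342,172) and the box at (155,200). Next I'll crop the dial and get the printer's yaw.

```bash
python3 - <<'E'
from h import *
b=cv2.imread('pics/top.png')[:,:,::-1]; p,E=T('top')
a=cv2.imread('pics/scene.png')[:,:,::-1]
c=cv2.resize(b[210:270,240:310],None,fx=8,fy=8,interpolation=cv2.INTER_CUBIC);save('c1.png',c)
# roughly: panel corners
hsv=cv2.cvtColor(b,cv2.COLOR_RGB2HSV)
g=cv2.cvtColor(b,cv2.COLOR_RGB2GRAY)
m=(g[:,:]<60).astype(np.uint8); m[:215]=0;m[262:]=0;m[:,:255]=0;m[:,292:]=0
n,l,st,ce=cv2.connectedComponentsWithStats(m)
for i in range(1,n):
  if st[i,4]>30: print(st[i],ce[i], onz(ce[i],.135,p,E))
print('pix centre->', onz((274,239),.14,p,E), onz((274,239),.115,p,E))
for q in [(206,196),(308,203),(198,268),(301,277)]: print(q,onz(q,.115,p,E))
for q in [(346,264)]: print('roll',onz(q,.058,p,E))
print('pot',onz((342,172),.1,p,E))
E
```

```text
[266 233  20  20  93] [278.44086022 245.94623656] [0.56439721 0.08680913 0.135     ]
pix centre-> [0.57659052 0.09529528 0.14      ] [0.58020298 0.09567845 0.115     ]
(206, 196) [0.66222637 0.23007735 0.115     ]
(308, 203) [0.6519966  0.03116744 0.115     ]
(198, 268) [0.52201015 0.23837016 0.115     ]
(301, 277) [0.50892079 0.04326668 0.115     ]
roll [ 0.54036373 -0.04956175  0.058     ]
pot [ 0.72022571 -0.03727153  0.1       ]
```

View pics/c1.png

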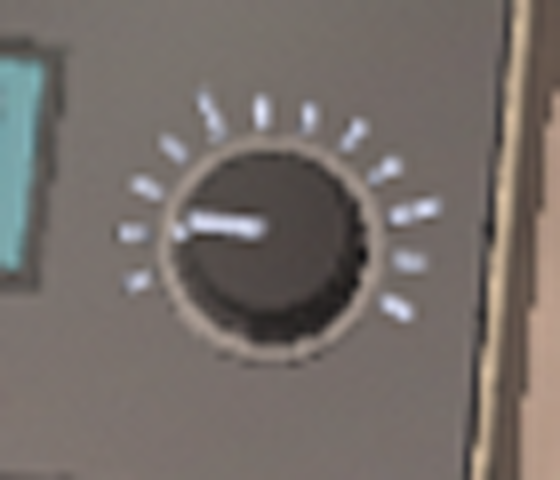

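```bash
python3 - <<'E'
from h import *
p,E=T('top')
mk=np.array([(138,281),(132,233),(145,187),(172,147),(210,115),(262,112),(308,118),(353,133),(385,170),(415,212),(408,261),(396,307)],float)/8+[239.56,209.56]
W=np.array([onz(m,.115,p,E)[:2] for m in mk])
A=np.c_[2*W,np.ones(12)]; s=np.linalg.lstsq(A,(W**2).sum(1),rcond=None)[0]; c=s[:2]
print('axis',c,'rad',np.hypot(*(W-c).T))
ang=np.unwrap(np.arctan2(*(W-c).T[::-1])); y=ang-np.radians(110-20*np.arange(12)); print('yaw deg',np.degrees(y),np.degrees(np.median(y)))
l=[onz(np.array(q)/8+[239.56,209.56],.145,p,E)[:2] for q in((262,228),(190,222))]; d=l[1]-l[0]; print('line deg',np.degrees(np.arctan2(d[1],d[0])), 'mark angs',np.degrees(ang))
st=status.sense(); M=R.from_quat(st['tool_rot']).as_matrix(); print(M.round(3)); print((M.T@(np.array([*c,.28])-st['tcp_pos'])*1000).round(1))
E
```

```text
axis [0.57786694 0.09662517] rad [0.03295703 0.03347499 0.03343405 0.03373902 0.0349025  0.03240456
 0.03206805 0.03349754 0.03274056 0.03529522 0.03287138 0.03325146]
yaw deg [-3.7080305  -3.91379975 -3.76625113 -3.72106741 -3.7323437  -4.77794054
 -4.72302644 -4.63786202 -5.16720614 -5.80375674 -5.58644353 -5.47372758] -4.6804442304365175
line deg 86.29150413072094 mark angs [ 106.2919695    86.08620025   66.23374887   46.27893259   26.2676563
    5.22205946  -14.72302644  -34.63786202  -55.16720614  -75.80375674
  -95.58644353 -115.47372758]
[[-0.001 -0.899  0.438]
 [-0.002  0.438  0.899]
 [-1.     0.    -0.002]]
[ -49.2 -477.2 -284.3]
```

Call:
arm_command(
  series=[
    [[-8,-32,-19,0],[-8,-40,-24,0],[-8,-40,-24,0],[-8,-40,-24,0],[-8,-40,-24,0],[-8,-40,-24,0],[-1,-40,-24,0],[0,-40,-24,0],[0,-40,-24,0],[0,-40,-24,0]],
  ],
)

```text
t: 1.1
tcp_pos: [0.5237, 0.1769, 0.28]
tool_rot: [-0.375, 0.6, 0.375, 0.599]
force: [0.1, 0.6, -1.2]
finger_gap: 1.0
```

Call:
arm_command(
  series=[
    [[0,-40,-24,0],[0,-35,-21,0],[0,-10,-8.5,0],[0,0,0,-0.1],[0,0,0,-0.1],[0,0,0,0],[0,0,0,0]],
  ],
  jaw=0,
  force=20,
)

```text
t: 1.8
tcp_pos: [0.5756, 0.0938, 0.2801]
tool_rot: [-0.432, 0.56, 0.433, 0.559]
force: [0.3, -0.5, -0.5]
finger_gap: -0.003
```

```bash
python3 - <<'E'
from h import *
s=status.sense();im=snapshot('wrist');save('w1.png',im)
import pickle;pickle.dump(s,open('s1.pkl','wb'))
print(s['t'],s['q'],s['tcp_pos'],s['finger_gap'],R.from_quat(s['tool_rot']).as_matrix().round(3))
p,E=T('wrist',s); print(proj([.578,.0966,.115],p,E),proj([.578,.0966,.145],p,E),proj(s['tcp_pos'],p,E))
E
```

```text
1.8 [-2.99880939e-02  4.18712998e-01  1.48142096e+00  2.28765449e-04
  1.24241071e+00 -1.34557448e+00] [0.57560916 0.09384761 0.2800545 ] -0.0028126507015825554 [[-0.001 -0.968  0.253]
 [ 0.     0.253  0.968]
 [-1.     0.001 -0.   ]]
[280.19726236 190.45623456] [280.46731247 198.0912068 ] [275.74035697 264.27217883]
```

View pics/w1.png

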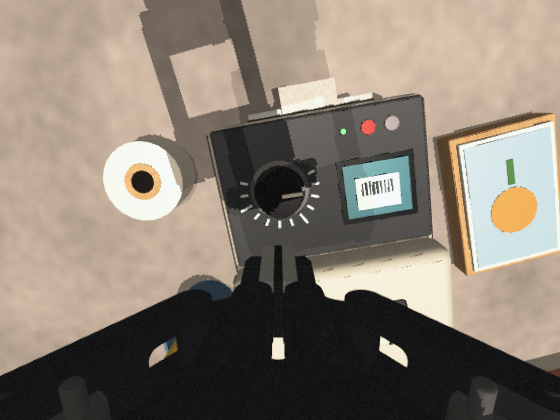

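```bash
python3 - <<'E'
from h import *
import pickle;s=pickle.load(open('s1.pkl','rb'))
im=cv2.imread('pics/w1.png')[:,:,::-1];p,E=T('wrist',s)
g=cv2.cvtColor(im,cv2.COLOR_RGB2GRAY)
m=np.zeros_like(g);w=(slice(150,240),slice(225,335));m[w]=(g[w]>120)
n,l,st,ce=cv2.connectedComponentsWithStats(m)
P=[]
for i in range(1,n):
  q=onz(ce[i],.115,p,E)[:2]; r=np.hypot(*(q-[.578,.0966]))
  a=np.degrees(np.arctan2(*(q-[.578,.0966])[::-1]))
  print(st[i,4],ce[i].round(1),q.round(4),r.round(4),a.round(1))
  if .028<r<.038 and st[i,4]>3:P.append(q)
W=np.array(P);A=np.c_[2*W,np.ones(len(W))]; k=np.linalg.lstsq(A,(W**2).sum(1),rcond=None)[0];c=k[:2];print(len(W),'axis',c,np.hypot(*(W-c).T).round(4))
print(np.degrees(np.arctan2(*(W-c).T[::-1])).round(1))
E
```

```text
11 [310.7 171.8] [0.5682 0.1277] 0.0326 107.4
18 [316.3 183. ] [0.5796 0.1303] 0.0337 87.3
9 [243.7 183.4] [0.5632 0.0659] 0.0341 -115.7
76 [304.3 196.4] [0.5891 0.1167] 0.023 61.2
56 [292.2 195.1] [0.585  0.1062] 0.0119 53.7
11 [244.3 195.5] [0.5743 0.0633] 0.0335 -96.4
28 [314.7 195.5] [0.5906 0.1263] 0.0323 67.0
129 [227.3 227. ] [0.5996 0.0393] 0.0613 -69.3
30 [245.2 209. ] [0.5869 0.0605] 0.0371 -76.2
24 [310.3 207. ] [0.6003 0.1198] 0.0322 46.2
2 [260.5 209.5] [0.591  0.0743] 0.0258 -59.9
26 [256.7 216. ] [0.5962 0.0691] 0.033 -56.6
45 [303.6 217.9] [0.6091 0.1113] 0.0344 25.3
24 [267.3 222.2] [0.6046 0.0772] 0.0329 -36.2
27 [291.2 221.6] [0.6096 0.0991] 0.0317 4.6
29 [279.5 223.9] [0.609  0.0879] 0.0322 -15.7
12 axis [0.57725618 0.0958319 ] [0.0332 0.0346 0.0331 0.0327 0.0333 0.0366 0.0333 0.0327 0.0354 0.0331
 0.0325 0.0328]
[ 105.8   86.2 -115.1  -95.2   66.3  -74.8   46.2  -54.8   25.9  -34.4
    5.8  -14. ]
```

Call:
arm_command(
  series=[
    [[20,-1.2,2.7,0],[35,0,0,0],[35,0,0,0],[25,0,0,0],[10,0,0,0],[3,0,0,0],[0,0,0,0],[0,0,0,0],[0,0,0,0]],
  ],
)

```text
t: 2.75
tcp_pos: [0.579, 0.0957, 0.1538]
tool_rot: [-0.433, 0.558, 0.432, 0.56]
force: [-0.4, 0.5, 0.2]
finger_gap: -0.002
```

Call:
arm_command(
  series=[
    [[0.5,0,0,0],[0.5,0,0,0],[0.5,0,0,0],[0.5,0,0,0],[0,0,0,0],[0,0,0,0]],
  ],
)

```text
t: 3.35
tcp_pos: [0.578, 0.0956, 0.1502]
tool_rot: [-0.433, 0.559, 0.433, 0.559]
force: [0.4, -0.9, 0.5]
finger_gap: 0.002
```

Call:
arm_command(
  series=[
    [[0.5,0,0,0],[0.5,0,0,0],[0.5,0,0,0],[0,0,0,0],[0,0,0,0]],
  ],
)

```text
t: 3.85
tcp_pos: [0.578, 0.0957, 0.1488]
tool_rot: [-0.433, 0.559, 0.433, 0.559]
force: [-0.3, -0.3, -1.3]
finger_gap: 0.002
```

Call:
arm_command(
  series=[
    [[0.5,0,0,0],[0.5,0,0,0],[0,0,0,0],[0,0,0,0]],
  ],
)

```text
t: 4.25
tcp_pos: [0.578, 0.0956, 0.1478]
tool_rot: [-0.433, 0.559, 0.433, 0.559]
force: [-0.9, 0.8, 0.0]
finger_gap: -0.0
```

Call:
arm_command(
  series=[
    [[0.5,0,0,0],[0.5,0,0,0],[0,0,0,0],[0,0,0,0]],
  ],
)

```text
t: 4.65
tcp_pos: [0.578, 0.0956, 0.1468]
tool_rot: [-0.433, 0.559, 0.433, 0.559]
force: [0.2, -0.3, 0.2]
finger_gap: -0.001
```

```bash
python3 -c "
from h import *
for i in range(3):
  s=status.sense();print(s['t'],s['force'],s['tcp_pos'],s['q'][:3])"
```

```text
4.65 [ 0.2027379  -0.33943456  0.17701498] [0.57803652 0.09564719 0.14679109] [-0.026622    0.58357421  1.61094996]
4.65 [ 0.2027379  -0.33943456  0.17701498] [0.57803652 0.09564719 0.14679109] [-0.026622    0.58357421  1.61094996]
4.65 [ 0.2027379  -0.33943456  0.17701498] [0.57803652 0.09564719 0.14679109] [-0.026622    0.58357421  1.61094996]
```

Call:
arm_command(
  series=[
    [[0.5,0,0,0],[0.5,0,0,0],[0,0,0,0],[0,0,0,0]],
  ],
)

```text
t: 5.05
tcp_pos: [0.578, 0.0956, 0.1458]
tool_rot: [-0.433, 0.559, 0.433, 0.559]
force: [-0.3, 1.3, -0.6]
finger_gap: 0.002
```

Call:
arm_command(
  series=[
    [[0.5,0,0,0],[0,0,0,0],[0,0,0,0]],
  ],
)

```text
t: 5.35
tcp_pos: [0.578, 0.0956, 0.1453]
tool_rot: [-0.433, 0.559, 0.433, 0.559]
force: [-0.6, -0.6, -0.3]
finger_gap: 0.0
```

Call:
arm_command(
  series=[
    [[0.5,0,0,0],[0.5,0,0,0],[0,0,0,0],[0,0,0,0]],
  ],
)

```text
t: 5.75
tcp_pos: [0.5782, 0.0957, 0.1447]
tool_rot: [-0.433, 0.559, 0.433, 0.559]
force: [-1.1, 0.0, 3.0]
finger_gap: -0.002
```

Call:
arm_command(
  series=[
    [[0.5,0,0,0],[0,0,0,0],[0,0,0,0]],
  ],
)

```text
t: 6.05
tcp_pos: [0.5782, 0.0956, 0.144]
tool_rot: [-0.433, 0.559, 0.433, 0.559]
force: [-0.7, 0.6, 4.4]
finger_gap: -0.005
```

Call:
arm_command(
  series=[
    [[-5,0,0,0],[-25,0,0,0],[0,0.5,0.4,0],[0,0,0,0]],
  ],
)

```text
t: 6.45
tcp_pos: [0.5777, 0.0962, 0.1739]
tool_rot: [-0.433, 0.559, 0.433, 0.559]
force: [-0.1, 0.6, 0.1]
finger_gap: -0.001
```

Call:
arm_command(
  series=[
    [[0,0,0,0],[0,0,0,0],[0,0,0,0],[0,0,0,0],[0,0,0,0]],
  ],
  jaw=70,
)

```text
t: 6.95
tcp_pos: [0.5776, 0.0961, 0.1735]
tool_rot: [-0.433, 0.559, 0.433, 0.559]
force: [-0.1, -1.3, -0.3]
finger_gap: 0.699
```

```bash
python3 - <<'E'
from h import *
s=status.sense();im=snapshot('wrist');save('w2.png',im)
print(s['t'],s['q'],s['tcp_pos'],s['finger_gap'])
im2=snapshot('scene'); save('s2.png',np.vstack([im[100:400],cv2.resize(im2[130:250,220:420],(560,336),interpolation=cv2.INTER_CUBIC)])[:600])
E
```

```text
6.95 [-2.57772624e-02  5.46431932e-01  1.59024938e+00  1.51894990e-05
  1.00533258e+00 -1.34275140e+00] [0.57755803 0.09614953 0.17354934] 0.6992525534616186
```

View pics/s2.png

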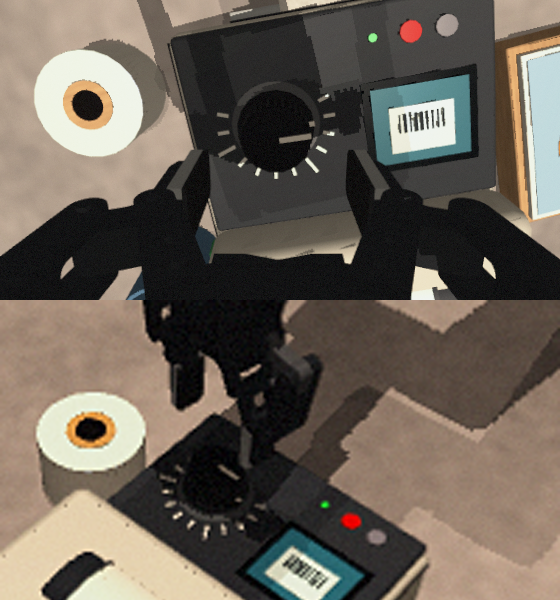

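Call:
arm_command(
  series=[
    [[15,0,0,0],[20,0,0,0],[9,0,0,0],[3.5,0,0,0],[0,0,0,0],[0,0,0,0]],
  ],
)

```text
t: 7.65
tcp_pos: [0.5782, 0.0962, 0.1269]
tool_rot: [-0.433, 0.559, 0.432, 0.56]
force: [0.6, -0.3, 0.3]
finger_gap: 0.699
```

Call:
arm_command(
  series=[
    [[0,0,0,0],[0,0,0,0],[0,0,0,0]],
  ],
  jaw=51,
)

```text
t: 7.95
tcp_pos: [0.5779, 0.0962, 0.1268]
tool_rot: [-0.433, 0.559, 0.433, 0.56]
force: [0.4, 0.1, 1.4]
finger_gap: 0.508
```

Call:
arm_command(
  series=[
    [[0,0,0,0],[0,0,0,0],[0,0,0,0],[0,0,0,0]],
  ],
  jaw=35,
  force=20,
)

```text
t: 8.35
tcp_pos: [0.5775, 0.0951, 0.1267]
tool_rot: [-0.433, 0.56, 0.432, 0.559]
force: [-1.5, -5.7, 3.9]
finger_gap: 0.435
```

```bash
python3 -c "
from h import *
s=status.sense();print(s['t'],s['force'],s['ft_torque'],s['tcp_pos'],s['q'],s['finger_gap'])"
```

```text
8.35 [-1.54491568 -5.68882316  3.91449076] [-0.77454153  0.20676174  0.02075331] [0.57753927 0.09508054 0.12674063] [-0.0267478   0.61197563  1.62616719 -0.00217693  0.90364694 -1.34283138] 0.43500335272671614
```

Call:
arm_command(
  series=[
    [[-0.6,0,-1.1,0],[0,0,0,0],[0,0,0,0]],
  ],
)

```text
t: 8.65
tcp_pos: [0.5775, 0.095, 0.1271]
tool_rot: [-0.433, 0.559, 0.433, 0.559]
force: [-1.2, -2.5, 3.3]
finger_gap: 0.434
```

Call:
arm_command(
  series=[
    [[0,0,0,0],[0,0,0,0]],
  ],
)

```text
t: 8.85
tcp_pos: [0.5775, 0.095, 0.127]
tool_rot: [-0.433, 0.559, 0.433, 0.559]
force: [-1.4, -3.4, 3.9]
finger_gap: 0.428
```

Call:
arm_command(
  series=[
    [[-0.6,0.1,-0.6,0],[0,0,0,0],[0,0,0,0]],
  ],
)

```text
t: 9.15
tcp_pos: [0.5774, 0.0949, 0.1274]
tool_rot: [-0.433, 0.559, 0.433, 0.56]
force: [0.4, -0.8, 0.6]
finger_gap: 0.431
```

Call:
arm_command(
  series=[
    [[0,0,0,0],[0,0,0,0]],
  ],
)

```text
t: 9.35
tcp_pos: [0.5774, 0.0949, 0.1274]
tool_rot: [-0.433, 0.559, 0.433, 0.56]
force: [1.2, 1.3, -0.6]
finger_gap: 0.436
```

Call:
arm_command(
  series=[
    [[0,0,0,0.05],[0,0,0,0.1],[0,0,0,0.1],[0,0,0,0.1],[0,0,0,0]],
  ],
)

```text
t: 9.85
tcp_pos: [0.5774, 0.0947, 0.1274]
tool_rot: [-0.329, 0.626, 0.329, 0.626]
force: [1.0, -0.2, -0.5]
finger_gap: 0.432
```

```bash
cat > st.py <<'E'
from h import *
s=status.sense();print(s['t'],s['force'].round(1),s['ft_torque'].round(2),s['tcp_pos'].round(4),s['q'].round(3),round(s['finger_gap'],3));print(R.from_quat(s['tool_rot']).as_matrix().round(3))
E
python3 st.py
```

```text
9.85 [ 1.  -0.2 -0.5] [ 0.1  -0.28  0.09] [0.5774 0.0947 0.1274] [-0.028  0.61   1.627  0.     0.904 -0.996] 0.432
[[ 0.001 -0.823  0.567]
 [ 0.     0.567  0.823]
 [-1.    -0.     0.   ]]
```

Call:
arm_command(
  series=[
    [[0,0,0,0.1],[0,0,0,0.1],[0,0,0,0.1],[0,0,0,0.1],[0,0,0,0.1],[0,0,0,0]],
  ],
)

```text
t: 10.45
tcp_pos: [0.5771, 0.0944, 0.1274]
tool_rot: [-0.164, 0.688, 0.164, 0.688]
force: [0.8, -0.2, -1.3]
finger_gap: 0.436
```

Call:
arm_command(
  series=[
    [[0,0,0,0.1],[0,0,0,0.1],[0,0,0,0.1],[0,0,0,0.1],[0,0,0,0]],
  ],
)

```text
t: 10.95
tcp_pos: [0.5769, 0.0943, 0.1274]
tool_rot: [-0.025, 0.707, 0.025, 0.706]
force: [0.4, -1.3, 0.2]
finger_gap: 0.436
```

Forces are low. 1.25 rad is done, 0.844 remains.

Call:
arm_command(
  series=[
    [[0,0,0,0.1],[0,0,0,0.1],[0,0,0,0.1],[0,0,0,0.1],[0,0,0,0]],
  ],
)

```text
t: 11.45
tcp_pos: [0.5767, 0.0943, 0.1274]
tool_rot: [0.116, 0.698, -0.116, 0.697]
force: [-0.5, -2.8, 1.2]
finger_gap: 0.433
```

Call:
arm_command(
  series=[
    [[0,0,0,0.1],[0,0,0,0.1],[0,0,0,0.1],[0,0,0,0.1],[0,0,0,0.044],[0,0,0,0],[0,0,0,0]],
  ],
)

```text
t: 12.15
tcp_pos: [0.5764, 0.0945, 0.1274]
tool_rot: [0.266, 0.655, -0.267, 0.654]
force: [-1.5, -1.3, 1.7]
finger_gap: 0.435
```

```bash
python3 st.py; python3 - <<'E'
from h import *
s=status.sense();im=snapshot('wrist');t=snapshot('top')
save('w3.png',np.vstack([im[0:240],cv2.resize(t[205:275,225:330],(560,373),interpolation=cv2.INTER_CUBIC)[:360]]))
E
```

```text
12.15 [-1.5 -1.3  1.7] [-0.31  0.22  0.12] [0.5764 0.0945 0.1274] [-2.900e-02  6.100e-01  1.628e+00 -1.000e-03  9.050e-01  7.450e-01] 0.435
[[-0.002  0.698  0.716]
 [-0.     0.716 -0.698]
 [-1.    -0.001 -0.001]]
```

View pics/w3.png

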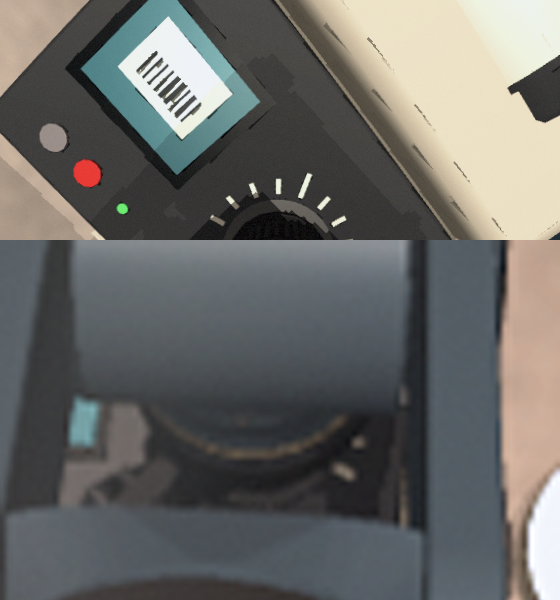

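Call:
arm_command(
  series=[
    [[0,0,0,0.05],[0,0,0,0],[0,0,0,0]],
  ],
)

```text
t: 12.55
tcp_pos: [0.5764, 0.0945, 0.1274]
tool_rot: [0.283, 0.648, -0.284, 0.647]
force: [-2.3, -1.3, 1.3]
finger_gap: 0.438
```

```bash
python3 st.py
```

```text
12.55 [-2.3 -1.3  1.3] [-0.38  0.36  0.15] [0.5764 0.0945 0.1274] [-0.029  0.61   1.628 -0.     0.905  0.797] 0.438
[[-0.002  0.735  0.679]
 [-0.     0.679 -0.735]
 [-1.    -0.001 -0.001]]
```

Call:
arm_command(
  series=[
    [[0,0,0,0],[0,0,0,0],[0,0,0,0],[0,0,0,0]],
  ],
  jaw=70,
)

```text
t: 12.95
tcp_pos: [0.5775, 0.0947, 0.1276]
tool_rot: [0.284, 0.647, -0.284, 0.648]
force: [-0.1, 0.4, 0.6]
finger_gap: 0.704
```

Call:
arm_command(
  series=[
    [[-20,0,0,0],[-40,0,0,0],[-30,0,0,0],[0,0,0,0],[0,0,0,0],[0,0,0,0]],
  ],
)

```text
t: 13.55
tcp_pos: [0.5762, 0.0946, 0.2164]
tool_rot: [0.284, 0.648, -0.284, 0.647]
force: [-0.3, 0.5, -0.6]
finger_gap: 0.699
```

```bash
python3 st.py; python3 - <<'E'
from h import *
s=status.sense();im=snapshot('wrist');p,E=T('wrist',s)
c=proj([.577,.095,.115],p,E).astype(int);print(c)
import pickle;pickle.dump(s,open('s4.pkl','wb'));save('w4full.png',im)
x0,y0=max(c[0]-70,0),max(c[1]-55,0);print(x0,y0)
save('w4.png',cv2.resize(im[y0:y0+110,x0:x0+140],None,fx=5,fy=5,interpolation=cv2.INTER_CUBIC))
E
```

```text
13.55 [-0.3  0.5 -0.6] [0.02 0.01 0.  ] [0.5762 0.0946 0.2164] [-0.029  0.491  1.552  0.     1.101  0.798] 0.699
[[-0.002  0.736  0.677]
 [ 0.     0.677 -0.736]
 [-1.    -0.002 -0.002]]
[279 205]
209 150
```

View pics/w4.png

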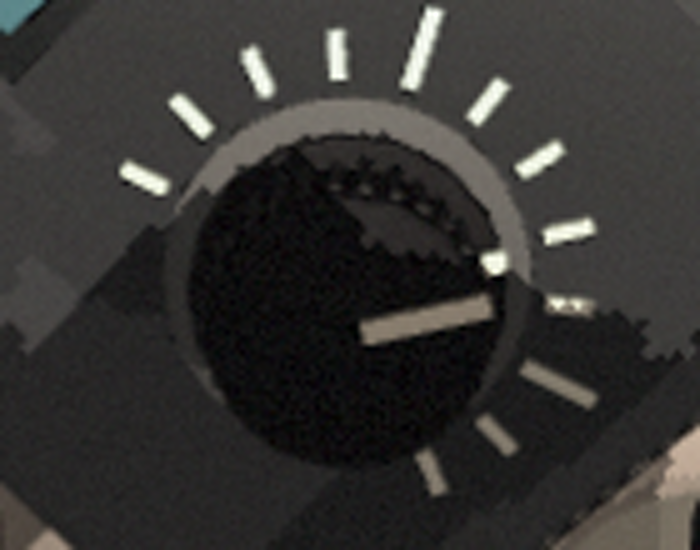

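The line points along mark 8: it tilts 12.4° in the crop against the mark's own 13.5°. Next I'll close the fingers and press.

Call:
arm_command(
  series=[
    [[0,0,0,0],[0,0,0,0],[0,0,0,0],[0,0,0,0],[0,0,0,0],[0,0,0,0]],
  ],
  jaw=0,
)

```text
t: 14.2
tcp_pos: [0.5772, 0.0945, 0.2175]
tool_rot: [0.284, 0.648, -0.284, 0.648]
force: [0.3, 0.3, 0.3]
finger_gap: -0.003
```

Call:
arm_command(
  series=[
    [[20,0,0,0],[30,0,0,0],[14,0,0,0],[4,0,0,0],[0,0,0,0],[0,0,0,0],[0,0,0,0]],
  ],
)

```text
t: 14.9
tcp_pos: [0.578, 0.0945, 0.1507]
tool_rot: [0.284, 0.647, -0.284, 0.648]
force: [-0.2, 0.0, 0.1]
finger_gap: 0.001
```

Call:
arm_command(
  series=[
    [[1,0,0,0],[1,0,0,0],[1,0,0,0],[1,0,0,0],[0.5,0,0,0],[0,0,0,0]],
  ],
)

```text
t: 15.5
tcp_pos: [0.5771, 0.0945, 0.1449]
tool_rot: [0.284, 0.648, -0.284, 0.647]
force: [-0.6, 0.1, -0.3]
finger_gap: 0.002
```

Call:
arm_command(
  series=[
    [[0.8,0,0,0],[0.8,0,0,0],[0.8,0,0,0],[0.8,0,0,0],[0,0,0,0],[0,0,0,0]],
  ],
)

```text
t: 16.1
tcp_pos: [0.5772, 0.0945, 0.1422]
tool_rot: [0.284, 0.647, -0.284, 0.648]
force: [-1.9, -0.3, 5.2]
finger_gap: 0.002
```

Call:
arm_command(
  series=[
    [[0.3,0,0,0],[0.3,0,0,0],[0,0,0,0],[0,0,0,0]],
  ],
)

```text
t: 16.5
tcp_pos: [0.5773, 0.0945, 0.1418]
tool_rot: [0.284, 0.647, -0.284, 0.648]
force: [-1.5, -0.5, 6.5]
finger_gap: 0.001
```

Call:
arm_command(
  series=[
    [[0.2,0,0,0],[0,0,0,0],[0,0,0,0],[0,0,0,0],[0,0,0,0],[0,0,0,0]],
  ],
)

```text
t: 17.1
tcp_pos: [0.5772, 0.0946, 0.1418]
tool_rot: [0.284, 0.647, -0.284, 0.648]
force: [-1.6, 1.4, 7.0]
finger_gap: 0.001
```

```bash
python3 st.py; python3 - <<'E'
from h import *
im=snapshot('scene');save('s5.png',im)
o=cv2.imread('pics/scene.png')[:,:,::-1]
save('s5c.png',cv2.resize(np.hstack([o[165:250,270:380],im[165:250,270:380]]),None,fx=3.5,fy=3.5,interpolation=cv2.INTER_CUBIC))
E
```

```text
17.1 [-1.6  1.4  7. ] [0.   0.4  0.02] [0.5772 0.0946 0.1418] [-0.029  0.589  1.618 -0.     0.934  0.798] 0.001
[[ 0.001  0.736  0.677]
 [-0.     0.677 -0.736]
 [-1.     0.     0.   ]]
```

View pics/s5c.png

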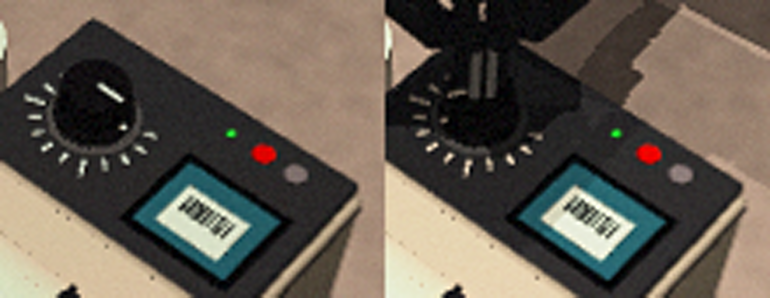

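TCP z stayed at 0.1418 when I commanded 0.2 mm more, so the dial is at its stop at about 7 N. The picture shows the closed fingertips on the dial and no change in the printer's lights. I'll hold a little longer, then lift off.

Call:
arm_command(
  series=[
    [[0,0,0,0],[0,0,0,0],[0,0,0,0],[0,0,0,0],[0,0,0,0],[0,0,0,0],[0,0,0,0],[0,0,0,0]],
  ],
)

```text
t: 17.95
tcp_pos: [0.5773, 0.0945, 0.1418]
tool_rot: [0.284, 0.647, -0.284, 0.648]
force: [-1.3, -0.5, 7.1]
finger_gap: 0.003
```

Call:
arm_command(
  series=[
    [[-2,0,0,0],[-3,0,0,0],[-20,0,0,0],[-40,0,0,0],[-25,0,0,0],[0,0,0,0],[0,0,0,0],[0,0,0,0]],
  ],
)

```text
t: 18.75
tcp_pos: [0.576, 0.0945, 0.2294]
tool_rot: [0.284, 0.649, -0.285, 0.646]
force: [0.6, 0.3, -0.5]
finger_gap: -0.004
```

```bash
python3 st.py; python3 - <<'E'
from h import *
s=status.sense();im=snapshot('wrist');p,E=T('wrist',s)
c=proj([.577,.095,.115],p,E).astype(int);x0,y0=max(c[0]-70,0),max(c[1]-55,0)
t=snapshot('top')
a=cv2.resize(im[y0:y0+110,x0:x0+140],(560,440),interpolation=cv2.INTER_CUBIC)
save('w6.png',a);save('t6.png',t)
o=cv2.imread('pics/top.png')[:,:,::-1]
for n,w in dict(roll=(slice(236,292),slice(318,375)),pot=(slice(145,200),slice(318,366)),box=(slice(155,245),slice(118,190))).items():
  print(n,np.abs(t[w].astype(int)-o[w]).mean())
E
```

```text
18.75 [ 0.6  0.3 -0.5] [ 0.04 -0.06  0.03] [0.576  0.0945 0.2294] [-0.029  0.475  1.539 -0.     1.131  0.798] -0.004
[[-0.003  0.736  0.677]
 [ 0.     0.677 -0.736]
 [-1.    -0.002 -0.002]]
roll 25.693295739348372
pot 22.048863636363638
box 20.57962962962963
```

View pics/w6.png

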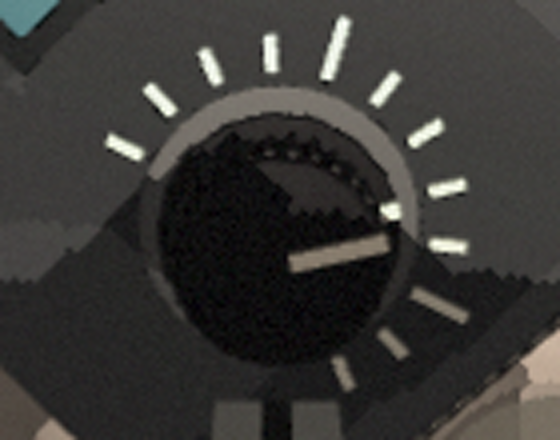

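```bash
python3 -c "
from h import *
print(ticket.sign_off())"
```

```text
the job is handed in; nothing more can be done
None
```

I turned the dial from mark 2 to mark 8, let it settle in that click, then pressed it in and let it go. I handed the job in at about 19 s.

- **Turning:** I pinched at the 20 N setting. The grip first caused about 6 N of side load and nearly 4 N pushing down. That downward push is just over the 3 N where the spring starts to give, so the dial may have gone in very slightly, well short of the switch. I corrected both to around 1 N before turning. They then stayed within about 3 N sideways and 2 N vertically.
- **Feeling for the height:** Before gripping, I touched the cap top with closed fingers and found it at z ≈ 0.145 m. That touch reached 4.4 N and pressed the dial about 1 mm, well short of the switch at 2.4 mm.
- **Pressing:** I held the dial at its stop at about 7 N for at least 1.4 s, then lifted about 88 mm clear.
- **Last checks:** The final wrist picture shows the white line at mark 8, and the force on the tool was near zero.

**Not confirmed:**
- I saw no printer light change, so the batch start rests on the press depth and force.
- I did not measure directly that the dial sprang back out.
- My before/after picture comparison for the roll, pot and box disagreed (mean differences 20–26). I put this down to the arm and its shadow, but did not check it further. The arm's path stayed well clear of them, and no force showed contact.

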